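# Tip the gift box over into the taped packing place

## Robot

A 6-joint arm with a two-finger parallel gripper is mounted at the origin on a cart in front of the work surface, level with it; the furniture and walls round the work are solid. World frame = base frame: x ahead of the robot, y to its left, z up, the work surface at z = 0. Lengths are in m, angles in rad, forces in N, time in s.
With the tool pointing down it reaches from about 0.35 to 0.975 m from the base axis. Payload 7.1 kg.
Tool frame: the origin (TCP) lies at the very end of the fingers, on their centre line; the grasp point (between the pads) lies 19 mm behind it; z points along the fingers, y is the line along which they close (so a half turn about z gives the same grasp; the last joint's range is limited). The gripper opens to 88 mm and grips with 3 to 60 N. Pads are 20 mm wide; open, the fingers measure 115 mm over their backs; the gripper's body (75 mm by 178 mm) begins 61 mm behind the grasp point.
Start: joints at [-1.171, 0.423, 1.63, -0, 1.089, -0.019], TCP at [0.254, -0.571, 0.223] pointing down, gripper open.
Joint ranges: [-3, 3], [-0.9, 2.11], [0.09, 2.58], [-1.31, 4.45], [0.11, 2.69], [-2.54, 2.54]. Speed limits (rad/s): [2.39, 2.39, 3.01, 3.14, 3.14, 3.14].

## Interface

Orientations are given as a unit quaternion [w, x, y, z].
In Python, from plant import * gives the robot as it stands. The module is installed in compiled form; this text tells all that it offers.
- The arm moves only by the tool move_arm, never from a script. Its argument "rows" is a list of rows, each an object of numbers: "dx", "dy", "dz": the shift along the world's x, y, z in mm; "rx", "ry", "rz": the turn, a rotation vector about the world's x, y, z in rad; "jaw": the gripper command: -1 is fully open, 1 is shut, values between are in proportion. In form: [{"dx": .., "dy": .., "dz": .., "rx": .., "ry": .., "rz": .., "jaw": ..}, ...]. A call has exactly 10 rows; each row is the pose to reach, as a shift and turn from the pose commanded when the call began; what a row does not reach only later rows make up. A row lasts 1/10 s, in which the tool goes at most 50 mm and 8.59 degrees, less where a joint would pass 70% of its speed; a pose out of reach is approached as far as the arm can. A call with a gripper value outside its range is refused whole. The fingers move at their own pace and stop on an object; "newtons" is the grip in N (left out, the last holds). Time passes only in rows, so rows that repeat a pose let the fingers close, or fill a call up. It gives the time, the measured TCP pose, the force, the opening and the grip force at its end, in the units of the state.
- observe(): the state, without advancing time (a new reading comes with each control period).
- capture(name): name is "scene" or "top" or "wrist"; returns a dict with "image" (384x512x3 uint8, blue, green, red), "range_z" (384x512 float32, m along the optical axis (not along the pixel's ray), 0 where there is no reading), "camera_matrix" (3x3 intrinsics, pixels), "T" (4x4, takes a point from camera to world coordinates); the wrist camera has in their place "T_tool_cam" (4x4, takes a point from camera to tool coordinates, whose origin is the TCP and whose axes are the flange's). Camera axes: x right, y up, looking along -z (the intrinsics and any distortion apply to the point x, -y, -z); pixel columns grow to the right and rows downward; lengths in m; the calibration is good to about 2 mm. A picture is of the moment at which its call begins: read the wrist's pose just before it.
- hand_in(): hands the job in; it is judged then, once.
The state is a dict: "t": time; "joint_positions": joint angles; "qd": joint speeds; "joint_efforts": joint torques, N m; "tcp_pos": TCP position; "tcp_rot": TCP orientation; "ft_force": force on the tool from outside, world axes, zero at the start; "moment": the same for the moment, N m; "gripper_width": finger opening in m; "gripper_force": force on a finger pad.
Only numpy, scipy, OpenCV 4.12 (cv2) and the standard library are available. Lean on these libraries where they do the work, as an engineer would, in place of code of your own. Each camera call takes 0.05 s, during which the arm holds its last target. There are 200 camera calls.

## Task

The flat gift box stands on edge beside the packing place taped on the desk, but out of line with it. Push it along endwise, still standing, until it is lined up with the tape rectangle, then push it near its top so that it topples over and lands flat on its broad face within the rectangle (lying over the tape strips is fine, sticking out beyond them is not). Do not pick the box up, and leave the two jars and the ribbon spool where they are, standing.

Things in the scene. Friction and masses are not known exactly. Their poses are not given: they have to be found in the camera images.
- gift_carton: gift box with a sequin pattern, rigid closed carton 48 (its x) x 155 (y) x 185 mm (z), 0.13 to 0.25 kg, standing on its 48 x 155 mm underside; origin at the centre of that. It must fall along its +x or -x, whichever points to the tape frame. Pushed on a narrow end it slides; on a broad face it slides if pushed below 55 mm, topples above 90 mm, and past 15 degrees of lean falls by itself
- carton_mid (a point): centre of the gift box, 92.5 mm above its underside
- low_a (a point): gift box: middle of the lower edge of its narrow end face at -y (x 0, y -77.5, z 0 mm in the box's frame)
- low_b (a point): gift box: middle of the lower edge of its narrow end face at +y (0, 77.5, 0 mm)
- top_a (a point): gift box: middle of the upper edge of its narrow end face at -y (0, -77.5, 185 mm)
- top_b (a point): gift box: middle of the upper edge of its narrow end face at +y (0, 77.5, 185 mm)
- tape_frame: rectangle of off-white masking tape flat on the desk, 201 x 171 mm inside, 221 x 191 mm over the tape. Origin at its centre; x along its length, y its width. It lies left or right of the box, x within 3 degrees of square to the box's broad faces. The box's long lower edge on this side starts 2 to 14 mm inside the frame's inner edge, so only the box's y (34 to 70 mm out of line) needs correcting
- jar_white: confetti jar with a white lid, 63 mm across, 92 mm high, loose, standing on the other side of the gift box from the tape frame, its centre about 105 to 130 mm from the middle plane of the box; origin at the centre of its underside
- jar_cork: confetti jar with a brown lid, 63 mm across, 92 mm high, loose, standing near the front edge of the desk to the left; origin at the centre of its underside
- spool: green ribbon spool with black ends, 48 mm across, 100 mm high, loose, standing to the right of the work; origin at the centre of its underside. Behind it and to its right stands a big fixed shipping carton, 0.41 m high: swing the arm round in front of it
Not all that is in view belongs to the job. Of the things like the jar_white, leave any that is red; of the rest the larger one is meant.

How it is judged:
On the way, in this order (a step that is already met when the one before it is completed fails the run):
1. the gift box, still standing, is lined up: its whole length lies within the frame's width (over the tape) (angle between gift_carton's own z axis and vertical below 0.1 rad and y of low_a in the frame of tape_frame between -0.0955 and 0.0955 m and y of low_b in the frame of tape_frame between -0.0955 and 0.0955 m), for 0.1 s.
2. the gift box lies flat on a broad face within the tape frame (angle between gift_carton's own z axis and vertical between 1.5 and 1.64 rad and angle between gift_carton's own y axis and vertical between 1.5 and 1.64 rad and x of low_a in the frame of tape_frame between -0.1105 and 0.1105 m and y of low_a in the frame of tape_frame between -0.0955 and 0.0955 m and x of low_b in the frame of tape_frame between -0.1105 and 0.1105 m and y of low_b in the frame of tape_frame between -0.0955 and 0.0955 m and x of top_a in the frame of tape_frame between -0.1105 and 0.1105 m and y of top_a in the frame of tape_frame between -0.0955 and 0.0955 m and x of top_b in the frame of tape_frame between -0.1105 and 0.1105 m and y of top_b in the frame of tape_frame between -0.0955 and 0.0955 m), for 0.2 s.
At the end, for the whole second after the job is handed in: the gift box lies at rest, flat on a broad face on the desk (within 4 degrees), with the four end points of its middle plane inside the outer edges of the tape frame (221 x 191 mm); the two jars and the spool stand upright within 20 mm of where they were (all of step 2 and height (world z) of carton_mid below 0.03 m and linear speed of gift_carton below 0.02 m/s and angular speed of gift_carton below 0.1 rad/s and distance of each of jar_white, jar_cork, spool from where it was at the start of the episode below 0.02 m and angle between each of jar_white, jar_cork, spool's own z axis and vertical below 0.15 rad); the robot touches nothing.
It fails at once if the gift box came down outside the tape frame (more than 5 mm beyond the tape) (angle between gift_carton's own z axis and vertical above 1.5 rad and not ((x of low_a in the frame of tape_frame between -0.1155 and 0.1155 m and y of low_a in the frame of tape_frame between -0.1005 and 0.1005 m and x of low_b in the frame of tape_frame between -0.1155 and 0.1155 m and y of low_b in the frame of tape_frame between -0.1005 and 0.1005 m and x of top_a in the frame of tape_frame between -0.1155 and 0.1155 m and y of top_a in the frame of tape_frame between -0.1005 and 0.1005 m and x of top_b in the frame of tape_frame between -0.1155 and 0.1155 m and y of top_b in the frame of tape_frame between -0.1005 and 0.1005 m))).
It fails at once if the gift box was lifted (height (world z) of carton_mid above 0.104 m or (angle between gift_carton's own z axis and vertical above 1.45 rad and height (world z) of carton_mid above 0.045 m)).
It fails at once if the jar with the white lid was moved more than 20 mm or tipped (distance of jar_white from where it was at the start of the episode above 0.02 m or angle between jar_white's own z axis and vertical above 0.3 rad).
It fails at once if the jar with the brown lid was moved more than 20 mm or tipped (distance of jar_cork from where it was at the start of the episode above 0.02 m or angle between jar_cork's own z axis and vertical above 0.3 rad).
It fails at once if the ribbon spool was moved more than 20 mm or tipped (distance of spool from where it was at the start of the episode above 0.02 m or angle between spool's own z axis and vertical above 0.3 rad).
It also fails if it takes over 42 s, if anything falls off the work surface, if the arm or the gripper's body presses on something with over 40 N, if the wrist force passes 120 N, or if a joint passes its speed limit or range.

## Working session

There is one attempt and no reset: what is moved stays moved. The work goes in short steps, Python scripts to look and compute and a tool call to move; the robot and the scene stay as the last step left them, time stands still between calls to the robot, and variables do not carry over. Pictures are saved under pics/ and viewed, at most 10 in all, crops included, and the job is handed in when it is done.

Besides the shell and the picture viewer there is one more tool, called after "Emit:" as name([rows], argument=value, ...), one row to a line, values as JSON. move_arm: Moves the arm, as the interface text tells. Its arguments: {"type":"object","properties":{"rows":{"type":"array"},"newtons":{"type":"number"}},"required":["rows"]}

```bash
mkdir -p pics; cat > h.py <<'E'
from plant import *
import numpy as np, cv2, pickle
def cap(n):
    c=capture(n); pickle.dump(c,open(f'{n}.pkl','wb')); return c
def load(n): return pickle.load(open(f'{n}.pkl','rb'))
def cloud(c):
    K=c['camera_matrix'];z=c['range_z'];v,u=np.indices(z.shape)
    P=np.stack([(u-K[0,2])/K[0,0]*z,-(v-K[1,2])/K[1,1]*z,-z],-1)
    return P@c['T'][:3,:3].T+c['T'][:3,3]
def ray(c,u,v,h):
    K=c['camera_matrix'];d=c['T'][:3,:3]@np.array([(u-K[0,2])/K[0,0],-(v-K[1,2])/K[1,1],-1]);o=c['T'][:3,3]
    return o+d*(h-o[2])/d[2]
E
python3 - <<'E'
from h import *
a=cap('scene');b=cap('top')
for n,c in(('scene',a),('top',b)):
    cv2.imwrite(f'pics/{n}.png',c['image']); print(n,c['camera_matrix'].round(1).tolist(),c['T'].round(3).tolist(),(c['range_z']>0).mean())
print(observe())
E
```

```text
scene [[366.2, 0.0, 255.0], [0.0, 366.2, 193.3], [0.0, 0.0, 1.0]] [[-0.431, 0.67, -0.604, -0.139], [-0.902, -0.309, 0.3, 0.335], [0.015, 0.674, 0.738, 0.931], [0.0, 0.0, 0.0, 1.0]] 0.9829254150390625
top [[473.0, 0.0, 261.5], [0.0, 473.0, 197.0], [0.0, 0.0, 1.0]] [[-0.021, 0.993, -0.114, 0.366], [-1.0, -0.021, 0.001, 0.009], [-0.002, 0.114, 0.993, 1.348], [0.0, 0.0, 0.0, 1.0]] 0.9958699544270834
{'t': 0.1, 'joint_positions': array([-1.17099105e+00,  4.23738683e-01,  1.63061821e+00, -1.24880991e-05,
        1.08861490e+00, -1.89680990e-02]), 'qd': array([ 0.00109177, -0.00235238, -0.0025629 , -0.00050233,  0.00137138,
        0.00095264]), 'joint_efforts': array([-1.51903059e-03, -5.45617425e+01, -2.74324948e+01,  6.44802069e-02,
        1.89249107e-02, -3.92297284e-05]), 'tcp_pos': array([ 0.25398945, -0.57050415,  0.22199369]), 'tcp_rot': array([-6.76061993e-04,  9.78157747e-01,  2.07862807e-01, -1.35945550e-04]), 'ft_force': array([0.33707618, 0.36326816, 0.35300636]), 'moment': array([ 0.02893448,  0.02665744, -0.01881282]), 'gripper_force': 0.0, 'gripper_width': 0.0879717416551515}
```

View pics/scene.png

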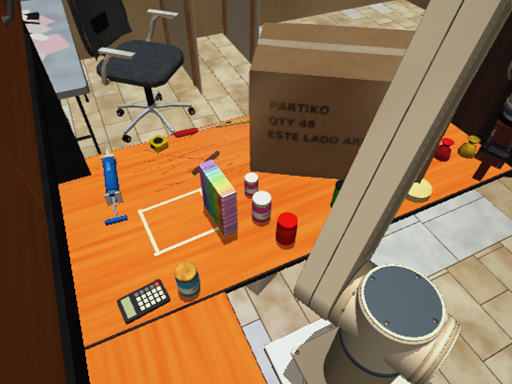

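View pics/top.png

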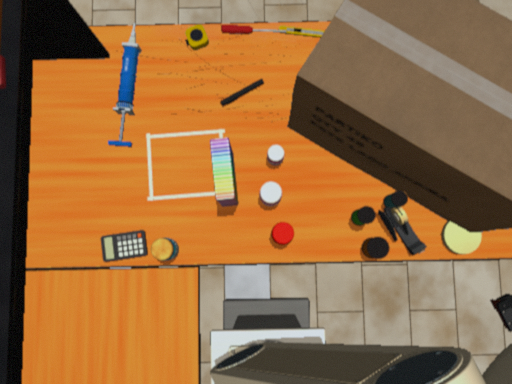

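The scene view shows the carton standing around (220,200) with the tape frame to its left. In the top view the frame spans about (149–222, 132–199) and the carton about (211–237, 137–206), out of line towards the robot. The larger white lid is at (270,192), the brown one at (165,250), and the spool is near (363,216).

```bash
python3 - <<'E'
from h import *
b=load('top');a=load('scene')
P=cloud(b);S=cloud(a)
for n,Q in(('top',P),('scene',S)):
    m=(Q[...,2]>.165)&(Q[...,2]<.2)&(Q[...,0]>.3)&(Q[...,0]<.9)&(Q[...,1]>-.1)&(Q[...,1]<.3)
    q=Q[m];print(n,m.sum(),q[:,2].min(),np.median(q[:,2]),q[:,2].max())
    t=q[q[:,2]>np.percentile(q[:,2],95)-.008] if n=='scene' else q
    r=cv2.minAreaRect(t[:,:2].astype(np.float32));print(r)
# lids
for (u,v) in[(276,155),(270,192),(165,250),(282,233),(363,216),(370,213),(396,199),(375,247)]:
    p=P[v,u];m=(abs(P[...,2]-p[2])<.006)&(np.hypot(P[...,0]-p[0],P[...,1]-p[1])<.06)
    k=cv2.connectedComponents(m.astype(np.uint8))[1];m=k==k[v,u];q=P[m]
    (c,rad)=cv2.minEnclosingCircle(q[:,:2].astype(np.float32));print((u,v),p.round(3),np.round(c,3),round(rad,4),b['image'][v,u])
# tape
for n,c,Q in(('top',b,P),('scene',a,S)):
    hsv=cv2.cvtColor(c['image'],cv2.COLOR_BGR2HSV)
    m=(hsv[...,1]<110)&(hsv[...,2]>150)&(abs(Q[...,2])<.012)&(Q[...,0]>.35)&(Q[...,0]<.75)&(Q[...,1]>.03)&(Q[...,1]<.4)
    k,l,st,_=cv2.connectedComponentsWithStats(m.astype(np.uint8),connectivity=8)
    big=[i for i in range(1,k) if st[i,4]>20]
    m=np.isin(l,big)
    vv,uu=np.nonzero(m);pts=np.array([ray(c,u,v,0.)[:2] for u,v in zip(uu,vv)])
    print(n,[st[i].tolist() for i in big],np.median(Q[m][:,2]))
    r=cv2.minAreaRect(pts.astype(np.float32));print(r,cv2.boxPoints(r).round(4).tolist())
    # strip fits: far, near, left
    x0,x1=pts[:,0].min(),pts[:,0].max();y1=pts[:,1].max()
    for nm,s in(('far',(pts[:,0]>x1-.03)&(pts[:,1]<y1-.03)),('near',(pts[:,0]<x0+.03)&(pts[:,1]<y1-.03)),('left',(pts[:,1]>y1-.03)&(pts[:,0]>x0+.03)&(pts[:,0]<x1-.03))):
        print(nm,s.sum(),cv2.fitLine(pts[s].astype(np.float32),cv2.DIST_HUBER,0,.001,.001).ravel().round(4), pts[s].min(0).round(3),pts[s].max(0).round(3))
E
```

```text
top 1250 0.16527969721424096 0.18474535705257167 0.19870683205538975
((0.6351443529129028, 0.051894932985305786), (0.13987310230731964, 0.3024696111679077), 49.44248580932617)
scene 887 0.165042047572866 0.1857344359032339 0.19975680067470192
((0.6367176175117493, 0.05060426890850067), (0.1384466290473938, 0.3051578998565674), 49.5726318359375)
(276, 155) [ 0.627 -0.034  0.075] [ 0.633 -0.033] 0.0227 [225 220 212]
(270, 192) [ 0.523 -0.015  0.09 ] [ 0.522 -0.017] 0.0292 [223 220 212]
(165, 250) [0.375 0.266 0.091] [0.378 0.275] 0.0299 [ 65 158 211]
(282, 233) [ 0.413 -0.045  0.092] [ 0.413 -0.047] 0.0291 [ 29  38 216]
(363, 216) [ 0.453 -0.259  0.101] [ 0.455 -0.268] 0.0242 [31 32 30]
(370, 213) [ 0.461 -0.278  0.099] [ 0.455 -0.268] 0.0242 [32 28 35]
(396, 199) [ 0.497 -0.352  0.091] [ 0.499 -0.36 ] 0.0225 [28 27 30]
(375, 247) [ 0.371 -0.293  0.074] [ 0.369 -0.3  ] 0.0303 [34 32 33]
top [[146, 129, 79, 72, 857]] 0.0018164168857344176
((0.6209380626678467, 0.22452497482299805), (0.19732192158699036, 0.23049712181091309), 2.081164598464966) [[0.5181999802589417, 0.3361000120639801], 
[... 174 characters left out ...]
96 0.113] [0.723 0.308]
near 240 [ 0.0579 -0.9983  0.5303  0.2261] [0.521 0.144] [0.541 0.31 ]
left 192 [0.9984 0.0573 0.6056 0.3293] [0.551 0.322] [0.692 0.337]
scene [[138, 188, 81, 68, 551]] 0.00307493734959563
((0.6238734722137451, 0.22591042518615723), (0.19826474785804749, 0.22620965540409088), 1.9765112400054932) [[0.5209000110626221, 0.33550000190734863], [0.5286999940872192, 0.10949999839067459], [0.7268000245094299, 0.11630000174045563], [0.718999981880188, 0.3424000144004822]]
far 155 [ 0.0372 -0.9993  0.7153  0.2095] [0.697 0.116] [0.727 0.309]
near 178 [ 0.0563 -0.9984  0.5331  0.2227] [0.523 0.128] [0.543 0.309]
left 132 [0.9984 0.0561 0.6212 0.3292] [0.552 0.321] [0.696 0.338]
```

```bash
cat >> h.py <<'E'
def box(c):
    Q=cloud(c)
    m=(Q[...,2]>.172)&(Q[...,2]<.195)&(Q[...,0]>.4)&(Q[...,0]<.75)&(Q[...,1]>.0)&(Q[...,1]<.25)
    k,l,st,_=cv2.connectedComponentsWithStats(m.astype(np.uint8));i=1+st[1:,4].argmax()
    vv,uu=np.nonzero(l==i);pts=np.array([ray(c,u,v,.185)[:2] for u,v in zip(uu,vv)],np.float32)
    r=cv2.minAreaRect(pts);ev,V=np.linalg.eigh(np.cov(pts.T));d=V[:,1]*np.sign(V[0,1])
    return r,d,pts.mean(0)
W=np.array([.9984,.056]);C=np.array([.6225,.2245]);L=np.array([-.056,.9984])
def rep():
    for n in('top','scene'):
        r,d,m=box(cap(n));print(n,np.round(r[0],4),np.round(r[1],4),round(r[2],1),'dir',d.round(4),'mean',m.round(4),'inframe L',((m-C)@L).round(4),'W',((m-C)@W).round(4))
E
python3 - <<'E'
from h import *
rep()
E
```

```text
top [0.5723 0.105 ] [0.1556 0.0483] 5.1 dir [0.9961 0.088 ] mean [0.5718 0.105 ] inframe L -0.1164 W -0.0573
scene [0.5674 0.1064] [0.165  0.0522] 5.0 dir [0.9969 0.0787] mean [0.564  0.1059] inframe L -0.1151 W -0.065
```

Emit:
move_arm([
  {"dx": -18,"dy": 40,"dz": 5,"jaw": 0.55},
  {"dx": -36,"dy": 80,"dz": 10,"jaw": 0.55},
  {"dx": -54,"dy": 120,"dz": 20,"jaw": 0.55},
  {"dx": -65,"dy": 150,"dz": 20,"jaw": 0.55},
  {"dx": -65,"dy": 155,"dz": 20,"jaw": 0.55},
  {"dx": -35,"dy": 190,"dz": 20,"jaw": 0.55},
  {"dx": -5,"dy": 225,"dz": 20,"jaw": 0.55},
  {"dx": 25,"dy": 260,"dz": 20,"jaw": 0.55},
  {"dx": 55,"dy": 295,"dz": 20,"jaw": 0.55},
  {"dx": 85,"dy": 330,"dz": 20,"jaw": 0.55},
])

```text
$.rows[0]: bad value
```

```bash
python3 - <<'E'
from h import *
s=observe();print(s['t'],s['joint_positions'].round(3),s['tcp_pos'].round(3),s['tcp_rot'].round(3),s['gripper_width'])
c=cap('wrist');print(c['T_tool_cam'].round(3).tolist())
E
```

```text
0.2 [-1.171  0.424  1.63  -0.     1.089 -0.019] [ 0.254 -0.571  0.222] [-0.     0.978  0.208 -0.   ] 0.08800625041323136
[[0.0, 0.957, 0.289, 0.08], [1.0, -0.0, 0.0, 0.0], [0.0, 0.289, -0.957, -0.162], [0.0, 0.0, 0.0, 1.0]]
```

Emit:
move_arm([
  {"dx": -18,"dy": 40,"dz": 5,"rx": 0,"ry": 0,"rz": 0,"jaw": 0.55},
  {"dx": -36,"dy": 80,"dz": 10,"rx": 0,"ry": 0,"rz": 0,"jaw": 0.55},
  {"dx": -54,"dy": 120,"dz": 20,"rx": 0,"ry": 0,"rz": 0,"jaw": 0.55},
  {"dx": -65,"dy": 150,"dz": 20,"rx": 0,"ry": 0,"rz": 0,"jaw": 0.55},
  {"dx": -65,"dy": 155,"dz": 20,"rx": 0,"ry": 0,"rz": 0,"jaw": 0.55},
  {"dx": -35,"dy": 190,"dz": 20,"rx": 0,"ry": 0,"rz": 0,"jaw": 0.55},
  {"dx": -5,"dy": 225,"dz": 20,"rx": 0,"ry": 0,"rz": 0,"jaw": 0.55},
  {"dx": 25,"dy": 260,"dz": 20,"rx": 0,"ry": 0,"rz": 0,"jaw": 0.55},
  {"dx": 55,"dy": 295,"dz": 20,"rx": 0,"ry": 0,"rz": 0,"jaw": 0.55},
  {"dx": 85,"dy": 330,"dz": 20,"rx": 0,"ry": 0,"rz": 0,"jaw": 0.55},
])

```text
t: 1.25
tcp_pos: [0.341, -0.2401, 0.243]
tcp_rot: [0.001, 0.978, 0.208, 0.0]
ft_force: [0.6, -0.2, -0.4]
gripper_width: 0.0198
gripper_force: 0.0
```

Emit:
move_arm([
  {"dx": 30,"dy": 35,"dz": 0,"rx": 0,"ry": 0,"rz": -0.05,"jaw": 0.55},
  {"dx": 60,"dy": 70,"dz": 0,"rx": 0,"ry": 0,"rz": -0.1,"jaw": 0.55},
  {"dx": 75,"dy": 110,"dz": 0,"rx": 0,"ry": 0,"rz": -0.15,"jaw": 0.55},
  {"dx": 80,"dy": 155,"dz": 0,"rx": 0,"ry": 0,"rz": -0.2,"jaw": 0.55},
  {"dx": 80,"dy": 200,"dz": 0,"rx": 0,"ry": 0,"rz": -0.25,"jaw": 0.55},
  {"dx": 85,"dy": 245,"dz": 0,"rx": 0,"ry": 0,"rz": -0.3,"jaw": 0.55},
  {"dx": 85,"dy": 290,"dz": 0,"rx": 0,"ry": 0,"rz": -0.35,"jaw": 0.55},
  {"dx": 86,"dy": 330,"dz": 0,"rx": 0,"ry": 0,"rz": -0.35,"jaw": 0.55},
  {"dx": 86,"dy": 333,"dz": 0,"rx": 0,"ry": 0,"rz": -0.35,"jaw": 0.55},
  {"dx": 86,"dy": 333,"dz": 0,"rx": 0,"ry": 0,"rz": -0.35,"jaw": 0.55},
])

```text
t: 2.25
tcp_pos: [0.4258, 0.093, 0.2426]
tcp_rot: [0.0, 0.999, 0.036, 0.0]
ft_force: [-0.3, -0.8, 0.9]
gripper_width: 0.02
gripper_force: 0.0
```

Emit:
move_arm([
  {"dx": 0,"dy": 0,"dz": 0,"rx": 0.01,"ry": -0.14,"rz": 0,"jaw": 0.55},
  {"dx": 0,"dy": 0,"dz": 0,"rx": 0.02,"ry": -0.28,"rz": 0,"jaw": 0.55},
  {"dx": 0,"dy": 0,"dz": 0,"rx": 0.03,"ry": -0.42,"rz": 0,"jaw": 0.55},
  {"dx": 0,"dy": 0,"dz": 0,"rx": 0.04,"ry": -0.56,"rz": 0,"jaw": 0.55},
  {"dx": 0,"dy": 0,"dz": 0,"rx": 0.05,"ry": -0.7,"rz": 0,"jaw": 0.55},
  {"dx": 0,"dy": 0,"dz": -40,"rx": 0.05,"ry": -0.7,"rz": 0,"jaw": 0.55},
  {"dx": 0,"dy": 0,"dz": -80,"rx": 0.05,"ry": -0.7,"rz": 0,"jaw": 0.55},
  {"dx": 0,"dy": 0,"dz": -120,"rx": 0.05,"ry": -0.7,"rz": 0,"jaw": 0.55},
  {"dx": 0,"dy": 0,"dz": -150,"rx": 0.05,"ry": -0.7,"rz": 0,"jaw": 0.55},
  {"dx": 0,"dy": 0,"dz": -150,"rx": 0.05,"ry": -0.7,"rz": 0,"jaw": 0.55},
])

```text
t: 3.25
tcp_pos: [0.4221, -0.0395, 0.2022]
tcp_rot: [0.109, 0.939, 0.122, 0.301]
ft_force: [0.4, 0.2, -0.9]
gripper_width: 0.0196
gripper_force: 0.0
```

```bash
python3 - <<'E'
from h import *
s=observe();print(s['t'],s['joint_positions'].round(3),s['tcp_pos'].round(3),s['tcp_rot'].round(3))
c=cap('scene');cv2.imwrite('pics/s2.png',cv2.resize(c['image'][120:340,60:400],None,fx=2,fy=2))
E
```

```text
3.25 [-0.045 -0.007  2.475 -1.309  0.109  2.539] [ 0.422 -0.04   0.202] [0.109 0.939 0.122 0.301]
```

View pics/s2.png

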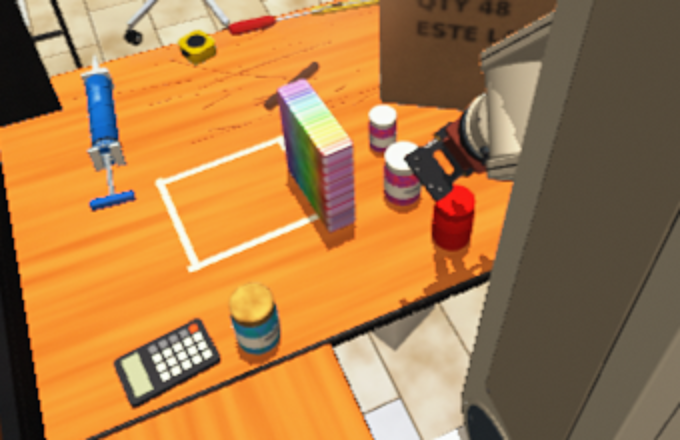

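The forward tilt ran into wrist joint limits (j4, j5 and j6 are at their ends), and nothing was touched. The carton still stands at about (320,150) in the crop. I'll undo the tilt and push with the tool almost vertical, with the fingers high enough that the gripper body clears the box.

Emit:
move_arm([
  {"dx": 0,"dy": 0,"dz": 50,"rx": 0,"ry": 0,"rz": 0,"jaw": 0.55},
  {"dx": 0,"dy": 0,"dz": 100,"rx": 0,"ry": 0,"rz": 0,"jaw": 0.55},
  {"dx": 0,"dy": 0,"dz": 150,"rx": -0.01,"ry": 0.14,"rz": 0,"jaw": 0.55},
  {"dx": 0,"dy": 0,"dz": 150,"rx": -0.02,"ry": 0.28,"rz": 0,"jaw": 0.55},
  {"dx": 0,"dy": 0,"dz": 150,"rx": -0.03,"ry": 0.42,"rz": 0,"jaw": 0.55},
  {"dx": 0,"dy": 0,"dz": 150,"rx": -0.04,"ry": 0.56,"rz": 0,"jaw": 0.55},
  {"dx": 0,"dy": 0,"dz": 150,"rx": -0.05,"ry": 0.7,"rz": 0,"jaw": 0.55},
  {"dx": 0,"dy": 0,"dz": 150,"rx": -0.05,"ry": 0.7,"rz": 0,"jaw": 0.55},
  {"dx": 0,"dy": 0,"dz": 150,"rx": -0.05,"ry": 0.7,"rz": 0,"jaw": 0.55},
  {"dx": 0,"dy": 0,"dz": 150,"rx": -0.05,"ry": 0.7,"rz": 0,"jaw": 0.55},
])

```text
t: 4.3
tcp_pos: [0.4252, -0.0363, 0.3531]
tcp_rot: [0.082, 0.982, 0.164, -0.041]
ft_force: [1.0, 0.9, -0.3]
gripper_width: 0.0198
gripper_force: 0.0
```

```bash
python3 - <<'E'
from h import *
s=observe();print(s['t'],s['joint_positions'].round(3),s['tcp_pos'].round(3),s['tcp_rot'].round(3))
E
```

```text
4.3 [ 0.013  0.003  1.869 -0.18   1.33   1.302] [ 0.425 -0.036  0.353] [ 0.082  0.982  0.164 -0.041]
```

```bash
cat > kin.py <<'E'
import numpy as np
from scipy.optimize import least_squares
from scipy.spatial.transform import Rotation as R
D=[([-1.171,.4237,1.6306,0,1.0886,-.019],[.254,-.5705,.222]),([-.045,-.007,2.475,-1.309,.109,2.539],[.422,-.040,.202]),([.013,.003,1.869,-.18,1.33,1.302],[.4252,-.0363,.3531])]
def fk(p,q):
    a,h,L1,L2,e,d=p; s4=1
    A=R.from_euler('z',q[0]);B=A*R.from_euler('y',q[1]);Cc=B*R.from_euler('y',q[2])
    F=Cc*R.from_euler('z',q[3]);G=F*R.from_euler('y',q[4])
    x=A.apply([a,0,h])+B.apply([0,0,L1])+Cc.apply([e,0,L2])+G.apply([0,0,d])
    return x,G
def fit():
    f=lambda p:np.concatenate([fk(p,q)[0]-x for q,x in D]+[.01*(p-[0.05,.3,.4,.4,0,.3])])
    return least_squares(f,[0.05,.3,.4,.4,0,.3])
E
python3 - <<'E'
from kin import *
s=fit();print(s.x.round(3),s.fun.round(4))
for q,x in D: print(fk(s.x,q)[1].apply([0,0,1]).round(3))
p=s.x
print(R.from_quat([.982,.164,-.041,.082]).apply([0,0,1]),R.from_quat([.939,.122,.301,.109]).apply([0,0,1]))
for t in (0,.2,.35,.5,.7):
  for r in(.44,.49,.55):
    for z in(.05,.08,.11):
        f=lambda u:fk(p,[0,u[0],u[1],0,np.pi-t-u[0]-u[1],0])[0][[0,2]]-[r,z]
        o=least_squares(f,[.1,2.1]);print(t,r,z,o.x.round(2),'j5',round(np.pi-t-o.x.sum(),2),round(o.cost,5))
c=R.from_quat([.982,.164,-.041,.082]);g=R.from_quat([.9994,.0349,0,0])
print('rotvec',(g*c.inv()).as_rotvec())
E
```

```text
[0.039 0.207 0.547 0.427 0.035 0.248] [-0.0106 -0.0056  0.0053 -0.0009 -0.0051 -0.0015 -0.0004 -0.0014 -0.0038
 -0.0001 -0.0009  0.0015  0.0003  0.0003 -0.0005]
[-0.001  0.001 -1.   ]
[ 0.593 -0.132 -0.795]
[-0.053 -0.175 -0.983]
[-0.05364812 -0.17456146 -0.98318369] [ 0.59241487 -0.13137795 -0.7948487 ]
0 0.44 0.05 [0.46 2.22] j5 0.46 0.0
0 0.44 0.08 [0.39 2.2 ] j5 0.55 0.0
0 0.44 0.11 [0.33 2.18] j5 0.63 0.0
0 0.49 0.05 [0.51 2.11] j5 0.53 0.0
0 0.49 0.08 [0.45 2.09] j5 0.61 0.0
0 0.49 0.11 [0.39 2.07] j5 0.68 0.0
0 0.55 0.05 [0.57 1.96] j5 0.61 0.0
0 0.55 0.08 [0.52 1.95] j5 0.68 0.0
0 0.55 0.11 [0.47 1.93] j5 0.75 0.0
0.2 0.44 0.05 [0.43 2.34] j5 0.18 0.0
0.2 0.44 0.08 [0.35 2.32] j5 0.27 0.0
0.2 0.44 0.11 [0.28 2.29] j5 0.37 0.0
0.2 0.49 0.05 [0.47 2.22] j5 0.25 0.0
0.2 0.49 0.08 [0.4  2.21] j5 0.33 0.0
0.2 0.49 0.11 [0.34 2.18] j5 0.42 0.0
0.2 0.55 0.05 [0.53 2.08] j5 0.33 0.0
0.2 0.55 0.08 [0.47 2.07] j5 0.41 0.0
0.2 0.55 0.11 [0.41 2.05] j5 0.48 0.0
0.35 0.44 0.05 [0.43 2.42] j5 -0.06 0.0
0.35 0.44 0.08 [0.34 2.4 ] j5 0.04 0.0
0.35 0.44 0.11 [0.26 2.38] j5 0.15 0.0
0.35 0.49 
[... 266 characters left out ...]
0.44 0.08 [0.36 2.49] j5 -0.21 0.0
0.5 0.44 0.11 [0.27 2.47] j5 -0.09 0.0
0.5 0.49 0.05 [0.49 2.39] j5 -0.24 0.0
0.5 0.49 0.08 [0.4  2.38] j5 -0.14 0.0
0.5 0.49 0.11 [0.32 2.36] j5 -0.04 0.0
0.5 0.55 0.05 [0.52 2.26] j5 -0.14 0.0
0.5 0.55 0.08 [0.45 2.24] j5 -0.05 0.0
0.5 0.55 0.11 [0.38 2.22] j5 0.03 0.0
0.7 0.44 0.05 [0.58 2.62] j5 -0.75 0.0
0.7 0.44 0.08 [0.45 2.6 ] j5 -0.61 0.0
0.7 0.44 0.11 [0.33 2.58] j5 -0.47 0.0
0.7 0.49 0.05 [0.56 2.5 ] j5 -0.62 0.0
0.7 0.49 0.08 [0.46 2.49] j5 -0.51 0.0
0.7 0.49 0.11 [0.36 2.47] j5 -0.39 0.0
0.7 0.55 0.05 [0.58 2.36] j5 -0.49 0.0
0.7 0.55 0.08 [0.49 2.35] j5 -0.4 0.0
0.7 0.55 0.11 [0.41 2.33] j5 -0.3 0.0
rotvec [ 0.16750225 -0.07656493 -0.26040826]
```

Emit:
move_arm([
  {"dx": 0,"dy": 20,"dz": 0,"rx": 0.03,"ry": -0.015,"rz": -0.05,"jaw": 0.55},
  {"dx": 0,"dy": 40,"dz": 0,"rx": 0.067,"ry": -0.031,"rz": -0.104,"jaw": 0.55},
  {"dx": 0,"dy": 65,"dz": -10,"rx": 0.1,"ry": -0.046,"rz": -0.156,"jaw": 0.55},
  {"dx": 0,"dy": 90,"dz": -20,"rx": 0.134,"ry": -0.061,"rz": -0.208,"jaw": 0.55},
  {"dx": 1,"dy": 115,"dz": -40,"rx": 0.168,"ry": -0.077,"rz": -0.26,"jaw": 0.55},
  {"dx": 1,"dy": 129,"dz": -60,"rx": 0.168,"ry": -0.077,"rz": -0.26,"jaw": 0.55},
  {"dx": 1,"dy": 129,"dz": -90,"rx": 0.168,"ry": -0.077,"rz": -0.26,"jaw": 0.55},
  {"dx": 1,"dy": 129,"dz": -110,"rx": 0.168,"ry": -0.077,"rz": -0.26,"jaw": 0.55},
  {"dx": 1,"dy": 129,"dz": -110,"rx": 0.168,"ry": -0.077,"rz": -0.26,"jaw": 0.55},
  {"dx": 1,"dy": 129,"dz": -110,"rx": 0.168,"ry": -0.077,"rz": -0.26,"jaw": 0.55},
])

```text
t: 5.3
tcp_pos: [0.4237, 0.0927, 0.2434]
tcp_rot: [-0.001, 0.999, 0.034, 0.001]
ft_force: [0.2, -0.8, -0.0]
gripper_width: 0.0199
gripper_force: 0.0
```

Emit:
move_arm([
  {"dx": 0,"dy": 0,"dz": -20,"rx": 0.007,"ry": -0.1,"rz": 0,"jaw": 0.55},
  {"dx": 0,"dy": 0,"dz": -50,"rx": 0.014,"ry": -0.2,"rz": 0,"jaw": 0.55},
  {"dx": 0,"dy": 0,"dz": -85,"rx": 0.014,"ry": -0.2,"rz": 0,"jaw": 0.55},
  {"dx": 0,"dy": 0,"dz": -115,"rx": 0.014,"ry": -0.2,"rz": 0,"jaw": 0.55},
  {"dx": 0,"dy": 0,"dz": -135,"rx": 0.014,"ry": -0.2,"rz": 0,"jaw": 0.55},
  {"dx": 0,"dy": 0,"dz": -140,"rx": 0.014,"ry": -0.2,"rz": 0,"jaw": 0.55},
  {"dx": 10,"dy": 1,"dz": -140,"rx": 0.014,"ry": -0.2,"rz": 0,"jaw": 0.55},
  {"dx": 25,"dy": 2,"dz": -140,"rx": 0.014,"ry": -0.2,"rz": 0,"jaw": 0.55},
  {"dx": 40,"dy": 3,"dz": -140,"rx": 0.014,"ry": -0.2,"rz": 0,"jaw": 0.55},
  {"dx": 40,"dy": 3,"dz": -140,"rx": 0.014,"ry": -0.2,"rz": 0,"jaw": 0.55},
])

```text
t: 6.3
tcp_pos: [0.4683, 0.0964, 0.1054]
tcp_rot: [-0.005, 0.994, 0.034, 0.104]
ft_force: [-0.5, -0.3, 0.7]
gripper_width: 0.0198
gripper_force: 0.0
```

```bash
python3 - <<'E'
from h import *
s=observe();print(s['t'],s['joint_positions'].round(3),s['tcp_pos'].round(3),s['tcp_rot'].round(3),s['ft_force'])
c=cap('scene');cv2.imwrite('pics/s3.png',cv2.resize(c['image'][120:340,60:400],None,fx=2,fy=2))
E
```

```text
6.3 [ 0.193  0.339  2.163 -0.055  0.433  1.744] [0.468 0.096 0.105] [-0.005  0.994  0.034  0.104] [-0.50617021 -0.33321686  0.68103764]
```

View pics/s3.png

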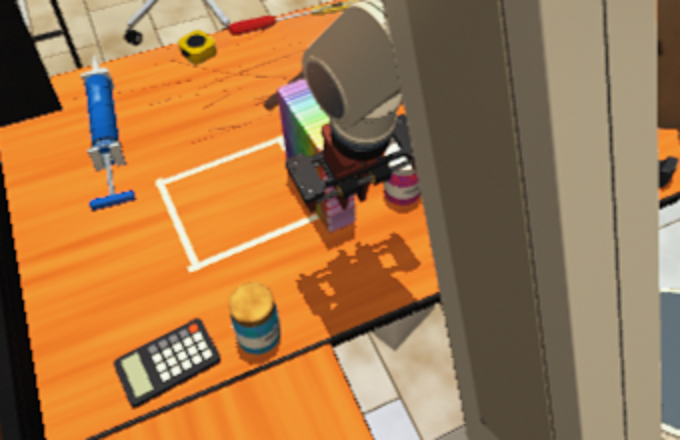

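The gripper sits at the near end of the carton, around (345,190) in the crop, with its body just above the top face and nothing touched. I'll begin the push slowly.

Emit:
move_arm([
  {"dx": 6,"dy": 0,"dz": 0,"rx": 0,"ry": 0,"rz": 0,"jaw": 0.55},
  {"dx": 11,"dy": 1,"dz": 0,"rx": 0,"ry": 0,"rz": 0,"jaw": 0.55},
  {"dx": 14,"dy": 1,"dz": 0,"rx": 0,"ry": 0,"rz": 0,"jaw": 0.55},
  {"dx": 17,"dy": 1,"dz": 0,"rx": 0,"ry": 0,"rz": 0,"jaw": 0.55},
  {"dx": 20,"dy": 1,"dz": 0,"rx": 0,"ry": 0,"rz": 0,"jaw": 0.55},
  {"dx": 23,"dy": 1,"dz": 0,"rx": 0,"ry": 0,"rz": 0,"jaw": 0.55},
  {"dx": 26,"dy": 2,"dz": 0,"rx": 0,"ry": 0,"rz": 0,"jaw": 0.55},
  {"dx": 29,"dy": 2,"dz": 0,"rx": 0,"ry": 0,"rz": 0,"jaw": 0.55},
  {"dx": 32,"dy": 2,"dz": 0,"rx": 0,"ry": 0,"rz": 0,"jaw": 0.55},
  {"dx": 34,"dy": 2,"dz": 0,"rx": 0,"ry": 0,"rz": 0,"jaw": 0.55},
])

```text
t: 7.35
tcp_pos: [0.4982, 0.0978, 0.1029]
tcp_rot: [-0.004, 0.994, 0.034, 0.101]
ft_force: [-1.1, -0.2, 0.5]
gripper_width: 0.0198
gripper_force: 0.3
```

```bash
python3 - <<'E'
from h import *
rep()
c=load('top');Q=cloud(c)
m=(Q[...,2]>.15)&(Q[...,2]<.192)&(Q[...,0]>.4)&(Q[...,0]<.75)&(Q[...,1]>.05)&(Q[...,1]<.15)
q=Q[m];print(len(q),q.min(0),q.max(0),np.linalg.lstsq(np.c_[q[:,:2],np.ones(len(q))],q[:,2],rcond=None)[0])
cv2.imwrite('pics/t2.png',cv2.resize(c['image'][90:270,100:320],None,fx=3,fy=3))
E
```

```text
top [0.5862 0.1051] [0.1514 0.0494] 3.5 dir [0.9974 0.0727] mean [0.5862 0.1049] inframe L -0.1173 W -0.0429
scene [0.5991 0.1121] [0.1246 0.0421] 3.5 dir [ 0.9977 -0.0677] mean [0.6079 0.115 ] inframe L -0.1086 W -0.0208
1154 [0.5104844  0.07649559 0.15023739] [0.66242614 0.13419354 0.19191753] [-0.00490578  0.06254275  0.18072387]
```

View pics/t2.png

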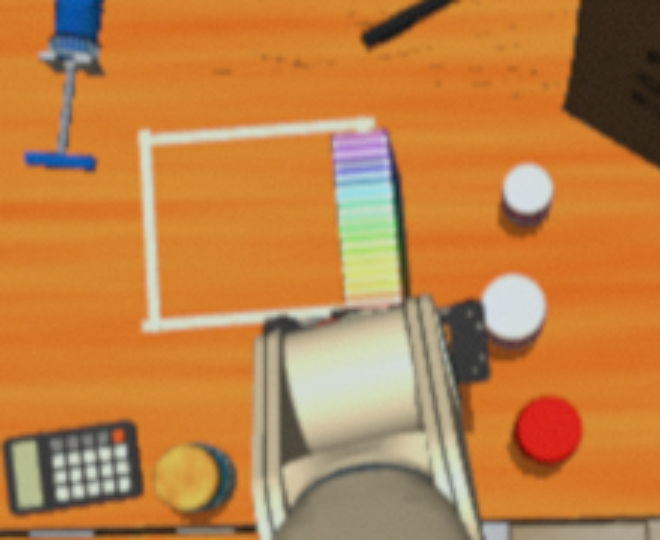

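The carton is sliding upright at (370,215) in the crop, still about 44 mm short along the tape frame's width and now nearly parallel to it.

Emit:
move_arm([
  {"dx": 5,"dy": 0,"dz": 0,"rx": 0,"ry": 0,"rz": 0,"jaw": 0.55},
  {"dx": 10,"dy": 0,"dz": 0,"rx": 0,"ry": 0,"rz": 0,"jaw": 0.55},
  {"dx": 15,"dy": 1,"dz": 0,"rx": 0,"ry": 0,"rz": 0,"jaw": 0.55},
  {"dx": 20,"dy": 1,"dz": 0,"rx": 0,"ry": 0,"rz": 0,"jaw": 0.55},
  {"dx": 25,"dy": 1,"dz": 0,"rx": 0,"ry": 0,"rz": 0,"jaw": 0.55},
  {"dx": 30,"dy": 1,"dz": 0,"rx": 0,"ry": 0,"rz": 0,"jaw": 0.55},
  {"dx": 35,"dy": 2,"dz": 0,"rx": 0,"ry": 0,"rz": 0,"jaw": 0.55},
  {"dx": 39,"dy": 2,"dz": 0,"rx": 0,"ry": 0,"rz": 0,"jaw": 0.55},
  {"dx": 42,"dy": 2,"dz": 0,"rx": 0,"ry": 0,"rz": 0,"jaw": 0.55},
  {"dx": 42,"dy": 2,"dz": 0,"rx": 0,"ry": 0,"rz": 0,"jaw": 0.55},
])

```text
t: 8.45
tcp_pos: [0.5405, 0.0998, 0.103]
tcp_rot: [-0.004, 0.994, 0.034, 0.101]
ft_force: [-0.8, 0.1, 0.2]
gripper_width: 0.0197
gripper_force: 0.0
```

```bash
python3 - <<'E'
from h import *
rep();s=observe();print(s['tcp_pos'],s['joint_positions'].round(2))
E
```

```text
top [0.6312 0.1071] [0.1463 0.0483] 3.9 dir [0.9982 0.0605] mean [0.6318 0.1073] inframe L -0.1175 W 0.0027
scene [0.641  0.1133] [0.125  0.0428] 3.9 dir [ 0.9966 -0.0829] mean [0.6514 0.1171] inframe L -0.1088 W 0.0228
[0.54011087 0.09981174 0.10301217] [ 0.17  0.42  2.01 -0.04  0.5   1.71]
```

Emit:
move_arm([
  {"dx": -15,"dy": -1,"dz": 0,"rx": 0,"ry": 0,"rz": 0,"jaw": 0.55},
  {"dx": -35,"dy": -2,"dz": 0,"rx": 0,"ry": 0,"rz": 0,"jaw": 0.55},
  {"dx": -45,"dy": -2,"dz": 20,"rx": 0,"ry": 0,"rz": 0,"jaw": 0.55},
  {"dx": -45,"dy": -2,"dz": 60,"rx": 0,"ry": 0,"rz": 0,"jaw": 0.55},
  {"dx": -45,"dy": -2,"dz": 105,"rx": 0,"ry": 0,"rz": 0,"jaw": 0.55},
  {"dx": -45,"dy": -5,"dz": 145,"rx": 0,"ry": 0,"rz": 0,"jaw": 0.55},
  {"dx": -45,"dy": -30,"dz": 165,"rx": -0.007,"ry": 0.1,"rz": 0,"jaw": 0.55},
  {"dx": -40,"dy": -50,"dz": 170,"rx": -0.014,"ry": 0.2,"rz": 0,"jaw": 0.55},
  {"dx": -40,"dy": -60,"dz": 170,"rx": -0.014,"ry": 0.2,"rz": 0,"jaw": 0.55},
  {"dx": -40,"dy": -60,"dz": 170,"rx": -0.014,"ry": 0.2,"rz": 0,"jaw": 0.55},
])

```text
t: 9.55
tcp_pos: [0.4997, 0.0389, 0.2723]
tcp_rot: [-0.001, 0.999, 0.033, 0.001]
ft_force: [0.7, 0.3, -0.3]
gripper_width: 0.02
gripper_force: 0.0
```

```bash
python3 - <<'E'
from h import *
rep();s=observe();print(s['tcp_pos'],s['joint_positions'].round(2))
E
```

```text
top [0.6665 0.1096] [0.0755 0.048 ] 3.9 dir [0.9942 0.1078] mean [0.6672 0.1094] inframe L -0.1174 W 0.0382
scene [0.6204 0.108 ] [0.1668 0.0522] 3.8 dir [0.998  0.0626] mean [0.6177 0.1077] inframe L -0.1163 W -0.0113
[0.49856868 0.0399372  0.27178961] [0.06 0.18 1.85 0.   1.11 1.56]
```

Emit:
move_arm([
  {"dx": 0,"dy": 0,"dz": 0,"rx": 0,"ry": 0,"rz": 0.14,"jaw": 0.3},
  {"dx": 0,"dy": 0,"dz": 0,"rx": 0,"ry": 0,"rz": 0.28,"jaw": 0.3},
  {"dx": 0,"dy": 0,"dz": 0,"rx": 0,"ry": 0,"rz": 0.42,"jaw": 0.3},
  {"dx": 20,"dy": -5,"dz": 0,"rx": 0,"ry": 0,"rz": 0.56,"jaw": 0.3},
  {"dx": 40,"dy": -5,"dz": 0,"rx": 0,"ry": 0,"rz": 0.7,"jaw": 0.3},
  {"dx": 60,"dy": -5,"dz": 0,"rx": 0,"ry": 0,"rz": 0.84,"jaw": 0.3},
  {"dx": 80,"dy": -5,"dz": 0,"rx": 0,"ry": 0,"rz": 0.98,"jaw": 0.3},
  {"dx": 100,"dy": -5,"dz": 0,"rx": 0,"ry": 0,"rz": 1.12,"jaw": 0.3},
  {"dx": 120,"dy": -2,"dz": 0,"rx": 0,"ry": 0,"rz": 1.26,"jaw": 0.3},
  {"dx": 131,"dy": 0,"dz": 0,"rx": 0,"ry": 0,"rz": 1.4,"jaw": 0.3},
])

```text
t: 10.65
tcp_pos: [0.6311, 0.041, 0.2718]
tcp_rot: [-0.001, 0.74, 0.672, -0.0]
ft_force: [0.4, 0.1, -0.6]
gripper_width: 0.0305
gripper_force: 0.0
```

Emit:
move_arm([
  {"dx": 0,"dy": 0,"dz": 0,"rx": 0,"ry": 0,"rz": 0.08,"jaw": 0.3},
  {"dx": 0,"dy": 0,"dz": 0,"rx": 0,"ry": 0,"rz": 0.17,"jaw": 0.3},
  {"dx": 0,"dy": 0,"dz": -20,"rx": 0,"ry": 0,"rz": 0.17,"jaw": 0.3},
  {"dx": 0,"dy": 0,"dz": -40,"rx": 0,"ry": 0,"rz": 0.17,"jaw": 0.3},
  {"dx": 0,"dy": 0,"dz": -60,"rx": 0,"ry": 0,"rz": 0.17,"jaw": 0.3},
  {"dx": 0,"dy": 0,"dz": -80,"rx": 0,"ry": 0,"rz": 0.17,"jaw": 0.3},
  {"dx": 0,"dy": 0,"dz": -100,"rx": 0,"ry": 0,"rz": 0.17,"jaw": 0.3},
  {"dx": 0,"dy": 0,"dz": -108,"rx": 0,"ry": 0,"rz": 0.17,"jaw": 0.3},
  {"dx": 0,"dy": 0,"dz": -108,"rx": 0,"ry": 0,"rz": 0.17,"jaw": 0.3},
  {"dx": 0,"dy": 0,"dz": -108,"rx": 0,"ry": 0,"rz": 0.17,"jaw": 0.3},
])

```text
t: 11.65
tcp_pos: [0.631, 0.0403, 0.1654]
tcp_rot: [-0.001, 0.683, 0.731, 0.0]
ft_force: [0.6, 0.4, 0.6]
gripper_width: 0.0307
gripper_force: 0.0
```

```bash
python3 - <<'E'
from h import *
s=observe();print(s['tcp_pos'],s['joint_positions'].round(2),s['ft_force'])
c=cap('scene');cv2.imwrite('pics/s4.png',cv2.resize(c['image'][120:340,60:400],None,fx=2,fy=2))
E
```

```text
[0.63099359 0.040275   0.16542809] [ 0.04  0.5   1.65  0.    0.99 -0.02] [0.62170267 0.41295564 0.5780599 ]
```

View pics/s4.png

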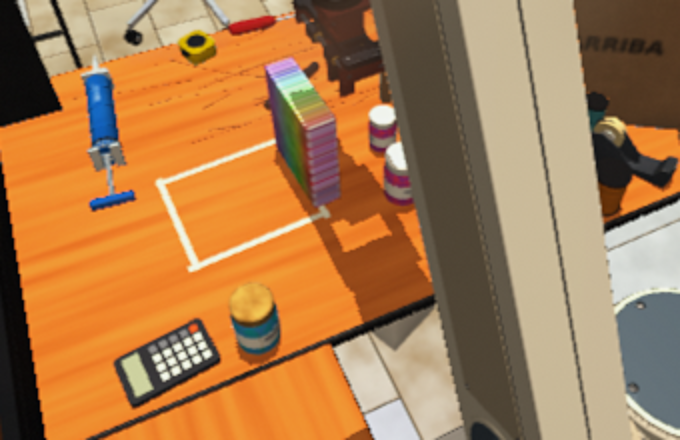

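The carton is lined up, with both ends inside the tape at (295,70) and (325,210) in the crop. The fingers are beside its right face near the top, so I'll push it over.

Emit:
move_arm([
  {"dx": -1,"dy": 12,"dz": 0,"rx": 0,"ry": 0,"rz": 0,"jaw": 0.3},
  {"dx": -2,"dy": 24,"dz": 0,"rx": 0,"ry": 0,"rz": 0,"jaw": 0.3},
  {"dx": -2,"dy": 29,"dz": 0,"rx": 0,"ry": 0,"rz": 0,"jaw": 0.3},
  {"dx": -2,"dy": 33,"dz": 0,"rx": 0,"ry": 0,"rz": 0,"jaw": 0.3},
  {"dx": -2,"dy": 37,"dz": 0,"rx": 0,"ry": 0,"rz": 0,"jaw": 0.3},
  {"dx": -3,"dy": 41,"dz": 0,"rx": 0,"ry": 0,"rz": 0,"jaw": 0.3},
  {"dx": -3,"dy": 45,"dz": 0,"rx": 0,"ry": 0,"rz": 0,"jaw": 0.3},
  {"dx": -3,"dy": 49,"dz": 0,"rx": 0,"ry": 0,"rz": 0,"jaw": 0.3},
  {"dx": -4,"dy": 53,"dz": 0,"rx": 0,"ry": 0,"rz": 0,"jaw": 0.3},
  {"dx": -4,"dy": 57,"dz": 0,"rx": 0,"ry": 0,"rz": 0,"jaw": 0.3},
])

```text
t: 12.7
tcp_pos: [0.6268, 0.0971, 0.1649]
tcp_rot: [-0.001, 0.683, 0.73, -0.0]
ft_force: [-0.9, -0.7, -0.1]
gripper_width: 0.0307
gripper_force: 0.1
```

Emit:
move_arm([
  {"dx": 0,"dy": 4,"dz": 0,"rx": 0,"ry": 0,"rz": 0,"jaw": 0.3},
  {"dx": 0,"dy": 8,"dz": 0,"rx": 0,"ry": 0,"rz": 0,"jaw": 0.3},
  {"dx": -1,"dy": 12,"dz": 0,"rx": 0,"ry": 0,"rz": 0,"jaw": 0.3},
  {"dx": -1,"dy": 16,"dz": 0,"rx": 0,"ry": 0,"rz": 0,"jaw": 0.3},
  {"dx": -1,"dy": 20,"dz": 0,"rx": 0,"ry": 0,"rz": 0,"jaw": 0.3},
  {"dx": -1,"dy": 24,"dz": 0,"rx": 0,"ry": 0,"rz": 0,"jaw": 0.3},
  {"dx": -2,"dy": 28,"dz": 0,"rx": 0,"ry": 0,"rz": 0,"jaw": 0.3},
  {"dx": -2,"dy": 32,"dz": 0,"rx": 0,"ry": 0,"rz": 0,"jaw": 0.3},
  {"dx": -2,"dy": 34,"dz": 0,"rx": 0,"ry": 0,"rz": 0,"jaw": 0.3},
  {"dx": -2,"dy": 34,"dz": 0,"rx": 0,"ry": 0,"rz": 0,"jaw": 0.3},
])

```text
t: 13.7
tcp_pos: [0.625, 0.1311, 0.165]
tcp_rot: [-0.001, 0.683, 0.731, -0.0]
ft_force: [-0.3, -0.2, 0.4]
gripper_width: 0.031
gripper_force: 0.0
```

```bash
python3 - <<'E'
from h import *
s=observe();print(s['tcp_pos'],s['joint_positions'].round(2),s['ft_force'])
c=cap('scene');cv2.imwrite('pics/s5.png',cv2.resize(c['image'][120:340,60:400],None,fx=2,fy=2))
E
```

```text
[0.6249738  0.13111542 0.16498354] [0.19 0.51 1.64 0.   1.   0.12] [-0.29770304 -0.2422432   0.36479757]
```

View pics/s5.png

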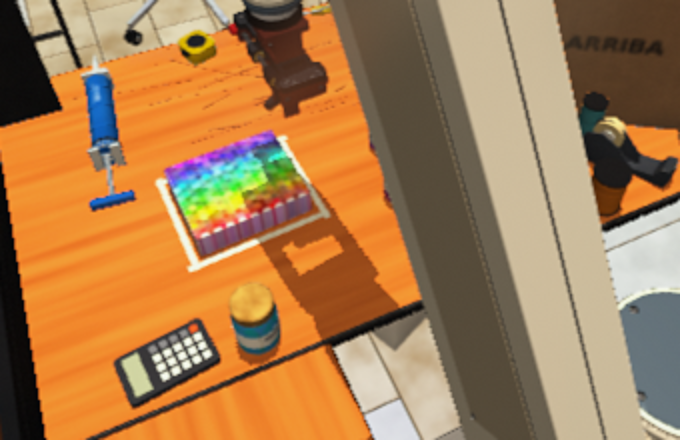

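The carton lies flat inside the tape frame at about (240,190) in the crop. I'll lift the arm clear and check the numbers.

Emit:
move_arm([
  {"dx": 0,"dy": -10,"dz": 20,"rx": 0,"ry": 0,"rz": 0,"jaw": 0.3},
  {"dx": -20,"dy": -30,"dz": 50,"rx": 0,"ry": 0,"rz": 0,"jaw": 0.3},
  {"dx": -50,"dy": -50,"dz": 80,"rx": 0,"ry": 0,"rz": 0,"jaw": 0.3},
  {"dx": -80,"dy": -70,"dz": 100,"rx": 0,"ry": 0,"rz": 0,"jaw": 0.3},
  {"dx": -110,"dy": -90,"dz": 100,"rx": 0,"ry": 0,"rz": 0,"jaw": 0.3},
  {"dx": -140,"dy": -110,"dz": 100,"rx": 0,"ry": 0,"rz": 0,"jaw": 0.3},
  {"dx": -160,"dy": -130,"dz": 100,"rx": 0,"ry": 0,"rz": 0,"jaw": 0.3},
  {"dx": -160,"dy": -130,"dz": 100,"rx": 0,"ry": 0,"rz": 0,"jaw": 0.3},
  {"dx": -160,"dy": -130,"dz": 100,"rx": 0,"ry": 0,"rz": 0,"jaw": 0.3},
  {"dx": -160,"dy": -130,"dz": 100,"rx": 0,"ry": 0,"rz": 0,"jaw": 0.3},
])

```text
t: 14.75
tcp_pos: [0.466, 0.0011, 0.2652]
tcp_rot: [-0.001, 0.683, 0.731, 0.0]
ft_force: [-0.1, 0.3, 0.3]
gripper_width: 0.0306
gripper_force: 0.0
```

```bash
python3 - <<'E'
from h import *
for n in('top','scene'):
    c=cap(n);Q=cloud(c)
    m=(Q[...,2]>.04)&(Q[...,2]<.056)&(Q[...,0]>.5)&(Q[...,0]<.75)&(Q[...,1]>.1)&(Q[...,1]<.36)
    k,l,st,_=cv2.connectedComponentsWithStats(m.astype(np.uint8));i=1+st[1:,4].argmax()
    vv,uu=np.nonzero(l==i);p=np.array([ray(c,u,v,.048)[:2] for u,v in zip(uu,vv)],np.float32)
    r=cv2.minAreaRect(p);print(n,np.median(Q[l==i][:,2]),r)
    print([((q-C)@L).round(4).item() for q in cv2.boxPoints(r)],[((q-C)@W).round(4).item() for q in cv2.boxPoints(r)])
P=cloud(load('scene'));
for c in((.522,-.017),(.378,.275),(.455,-.268)):
    q=P[(np.hypot(P[...,0]-c[0],P[...,1]-c[1])<.045)&(P[...,2]>.08)&(P[...,2]<.106)];print(c,len(q),q.mean(0).round(3) if len(q) else '')
s=observe();print(s['t'],s['tcp_pos'],s['ft_force'])
E
```

```text
top 0.047919128193029126 ((0.6183369755744934, 0.22517187893390656), (0.1556481420993805, 0.18508993089199066), 4.002472877502441)
[0.0924, -0.0927, -0.0906, 0.0945] [-0.0832, -0.0807, 0.075, 0.0724]
scene 0.04892683655148111 ((0.6151103973388672, 0.224883571267128), (0.16176916658878326, 0.18480391800403595), 4.003095626831055)
[0.0921, -0.0927, -0.0905, 0.0943] [-0.0895, -0.087, 0.0748, 0.0722]
(0.522, -0.017) 248 [ 0.518 -0.016  0.092]
(0.378, 0.275) 397 [0.374 0.275 0.092]
(0.455, -0.268) 0 
14.85 [0.46577927 0.00129284 0.26490242] [-0.68404753  0.17782258  0.57547919]
```

```bash
python3 -c "
from plant import *
print(hand_in())"
```

```text
the job is handed in; nothing more can be done
None
```

The job is handed in with no verdict shown: the gift box was pushed into line, toppled, and lies flat inside the tape with about 12 mm to spare at the closest edge; both jars measured in place, while the spool was hidden in the last view but the arm never came near it.

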